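# Third hand at the spring stop

### The arm

A 7-joint arm with a two-finger parallel gripper is mounted at the origin on the work surface. World frame = base frame: x ahead of the robot, y to its left, z up, the work surface at z = 0. Lengths are in mm, angles in rad, forces in N, time in s.
With the tool pointing down it reaches from about 400 to 875 mm from the base axis. Payload 4.4 kg.
Tool frame: the origin (TCP) lies at the very end of the fingers, on their centre line; the grasp point (between the pads) lies 19 mm behind it; z points along the fingers, y is the direction in which the jaws open and shut (so a half turn about z gives the same grasp; the last joint's range is limited). The gripper opens to 85 mm and grips with 20 to 120 N. Pads are 22 mm wide; open, the fingers measure 114 mm over their backs; the gripper's body (76 mm by 85 mm) begins 54 mm behind the grasp point. The pads swing forward as they close: fully open they stand 13 mm farther back than shut.
Start: joints at [1.07, 0.628, 0.038, 1.517, -0.027, 0.996, -0.02], TCP at [273.828, -589.522, 202.713] pointing down, gripper open.
Joint ranges: [-3.06, 3.06], [-0.37, 2.12], [-1.25, 1.32], [0.18, 2.47], [-1.1, 4.24], [0.23, 1.98], [-2.94, 2.94]. Speed limits (rad/s): [2.57, 2.57, 3.14, 3.14, 3.14, 3.14, 3.14].

### API

Orientations are given as [roll, pitch, yaw] about the fixed x, y, z axes, in that order (R = Rz(yaw) Ry(pitch) Rx(roll)).
In Python, from cell import ctrl gives the robot as it stands.
- The arm moves only by the shell command python3 -m crank 'ROWS' [OPENING]. ROWS is JSON, a list that holds one entry, the list of rows, each a list of 6 numbers: the shift along the tool's x, y, z in units of 30 mm (1.0 is 30 mm), then the turn, a rotation vector about the tool's x, y, z in units of 6 degrees (1.0 is 6 degrees). In form: [[[tx, ty, tz, rx, ry, rz], ...]]. A call has 1 to 12 rows; each row shifts and turns the pose as measured when the row begins, along the tool's axes as they then stand; what a row does not reach is not made up. A row lasts 1/12 s, in which the tool goes at most 41.7 mm and 7.16 degrees, less where a joint would pass 70% of its speed; a pose out of reach is approached as far as the arm can. A call is refused whole if a number of a shift passes 1 or a number of a turn 1, either way. A call with a gripper value outside its range is refused whole. OPENING is the gripper command: -1 is fully open, 1 is shut, values between are in proportion, set as the call begins (- or left out, the last holds). The fingers move at their own pace and stop on an object; the grip force is fixed at half the most. Time passes only in rows, so rows that do not move let the fingers close. It gives the time, the measured TCP pose, the force and the opening at its end, in the units of the state.
- ctrl.read_state(): the state, without advancing time (a new reading comes with each control period).
- ctrl.get_image(name): name is "side" or "top" or "wrist"; returns a dict with "color" (420x560x3 uint8, red, green, blue), "depth" (420x560 float32, mm along the optical axis (not along the pixel's ray), 0 where there is no reading), "camera_matrix" (3x3 intrinsics, pixels), "R" (3x3) and "t" (3): a world point X has camera coordinates R X + t. Camera axes: x right, y down, z forward; pixel columns grow to the right and rows downward; lengths in mm; the calibration is good to about 2 mm. A picture is of the moment at which its call begins.
- ctrl.finish_job(): hands the job in, once; it reports no verdict.
Trained networks look in a picture, given as the dict that the camera call returned (one of the last four; its "shot" number tells which), for a name from the list of things; names that differ only in an ending like _2 or _b are one class to them, and where a whole thing is asked for, a point or a joint stands for the part that bears it (a point fixed in the world has none). Each returns a list of dicts, best first, with "conf" (0 to 1); they miss things now and then, are a little off and sometimes report something else, mostly with a low value. They report only what shows in the picture. A call takes as long as a camera call. They do not tell look-alikes from the thing itself.
- ctrl.search_frame(query, picture): "extent" ([centre column, centre row, width, height] in pixels, round what is visible of it).
The state is a dict: "clock": time; "qpos": joint angles; "qd": joint speeds; "tau": joint torques, N m; "eef_pos": TCP position; "tool_rot": TCP orientation; "force": force on the tool from outside, world axes, zero at the start; "torque": the same for the moment, N m; "width": finger opening in mm.
Only numpy, scipy, OpenCV 4.12 (cv2) and the standard library are available. Lean on these libraries where they do the work, as an engineer would, in place of code of your own. Each camera call takes 0.05 s, during which the arm holds its last target. There are 200 camera calls.

### The job

Zero the force dial of the red bench jig by turning its black bezel until the red mark stands at the tip of the resting blue pointer. Then lay the wooden handle block flat on the jig's steel bed, brass end squarely and centrally against the spring stop, and press it straight in until the pointer stands in the green band, never driving the stop to the end of its travel. Finish while still holding it pressed there with the pointer steady in the green, so the knifemaker can pin the brass cap; leave the tin, the glue bottle and the file where they are.

Things in the scene. Friction and masses are not known exactly. Their poses are not given: they have to be found in the camera images.
- jig: Press jig fixed to the bench. Origin on the bench under the stop's resting face; +x = pressing direction, from bed to stop and dial; z up. Steel bed 12 mm thick, 90 mm wide (y -45 to 45), x -150 to 110 mm, yellow centre line at y = 0. Behind the stop a red spring housing, x 30 to 102 mm, 60 mm wide, top 44 mm over the bench; on it a neck 22 mm thick carries the round dial.
- stop_face (a point): Centre of the flat face of the spring stop, a dark steel plate 56 mm wide and 34 mm high that faces the jig's -x; 31 mm above the bench (19 mm above the bed). Moves with the stop.
- stop (a joint): Travel of the spring stop in m along the jig's +x: 0 at rest, mechanical end at 0.024. Plain spring of 0.8 N per mm from 0 N at rest (10 N at 12.5 mm); springs back when let go.
- dial_centre (a point): Centre of the bezel, on its upright turning axis at half its height, 72 mm over the bench: the height to grip it. The bezel is a black knurled ring 62 mm in diameter, 18 mm high (63 to 81 mm over the bench); 19 mm of free height between it and the housing, so fingers can reach past its rim from above. At jig x = 66 mm, y = 0.
- bezel (a joint): Angle of bezel and white dial face, rad, anticlockwise from above positive; at 0 the red zero mark stands at the tip of the resting pointer. Starts between 0.5 and 1.4: turn it clockwise. Stays where left (friction 0.05 N m). On the face, clockwise from the red mark, a green band from 1.0 to 1.5 rad means 8 to 12 N.
- zero_mark (a point): Centre of the red zero mark on the upper face of the bezel, 24 mm from its axis; a red tab carries the mark on over the rim.
- pointer (a joint): Angle of the blue pointer on top of the dial, rad, clockwise seen from above is positive: 0 at rest, when it points along the jig's -x (towards the bed); it turns 0.1 rad per mm of stop travel (1.25 rad at 10 N). Driven by the stop, look only, cannot be touched.
- pointer_tip (a point): Tip of the blue pointer, 21 mm from the dial's axis.
- block: Loose dark wooden knife-handle block, 110 mm long (x), 30 mm wide (y), 36 mm high (z), with a brass cap as the last 12 mm of its +x end; about 0.16 kg. Origin at the centre of its underside; starts lying flat on the bench, brass end roughly towards the jig.
- block_nose (a point): Centre of the brass end face of the block: block x = 55 mm, 19 mm above its underside.
- tin: Bystander: closed steel tin, 72 mm diameter, 85 mm high, origin at the centre of its underside.
- glue: Bystander: upright yellow glue bottle with a red cap, 48 mm diameter, 110 mm high, origin at the centre of its underside.
- file: Bystander: flat file with wooden handle lying along its own x, from -100 mm (handle end) to 120 mm, 20 mm wide, 20 mm high; origin at the bench under it.
Not all that is in view belongs to the job. Of the things that look like the block, the middle-sized one is meant.

How it is judged (in metres and radians):
On the way, in this order (a step that is already met when the one before it is completed fails the run):
1. the bezel is turned so that the red mark is within 0.15 rad of the resting pointer, the stop not pressed (value of joint bezel between -0.15 and 0.15 rad and value of joint stop below 0.0015 m), for 0.3 s.
2. the block lies on the bed, brass end on the stop, pressed with 6.5 to 13.5 N (value of joint stop between 0.0081 and 0.0169 m and distance between block_nose and stop_face below 0.01 m and angle between block's own z axis and vertical below 0.08 rad and angle between the x axis of block and the x axis of jig, either way round below 0.12 rad and z of block in the frame of jig between 0.009 and 0.016 m and contact force between the fingers and block above 3 N), for 0.5 s.
At the end, for the whole second after the job is handed in: Bezel within 0.15 rad of zero; block flat on the bed (tilt < 0.08 rad, underside 9-16 mm over the bench), in line with the jig within 0.12 rad, nose within 10 mm of the stop face centre, still; stop pressed in 8.1 to 16.9 mm (6.5 to 13.5 N); fingers bear on the block with over 3 N (all of step 2 and value of joint bezel between -0.15 and 0.15 rad and linear speed of block below 0.01 m/s); the arm keeps its last pose, push and grip.
It fails at once if the stop is driven towards the end of its travel (over 21 mm) (value of joint stop above 0.021 m).
It fails at once if the tin, the glue bottle or the file is moved by over 30 mm (distance of any of tin, glue, file from where it was at the start of the episode above 0.03 m).
It also fails if it takes over 51 s, if anything falls off the work surface, if the arm or the gripper's body presses on something with over 40 N, if the wrist force passes 120 N, or if a joint passes its speed limit or range.

## Working session

There is one attempt and no reset: what is moved stays moved. The work goes in short steps, Python scripts to look and compute and a shell command to move; the robot and the scene stay as the last step left them, time stands still between calls to the robot, and variables do not carry over. Pictures are saved under pics/ and viewed, about 8 in all and at most 12, crops included, and the job is handed in when it is done.

```bash
mkdir -p pics; ls
cat > h.py <<'E'
import numpy as np, cv2
from cell import ctrl
from scipy.spatial.transform import Rotation as Ro
def save(im,name): cv2.imwrite('pics/'+name,cv2.cvtColor(im['color'] if isinstance(im,dict) else im,cv2.COLOR_RGB2BGR))
def px2w(im,u,v,d=None,z=None):
    K,R,t=im['camera_matrix'],np.array(im['R']),np.array(im['t'])
    r=np.linalg.inv(K)@np.array([u,v,1.])
    c=-R.T@t; w=R.T@r
    if z is not None: s=(z-c[2])/w[2]
    else: s=d if d is not None else im['depth'][int(round(v)),int(round(u))]
    return c+s*w
E
python3 - <<'E'
from h import *
print(ctrl.read_state())
a=ctrl.get_image('top');b=ctrl.get_image('side')
save(np.hstack([a['color'],b['color']])[:, :],'a.png')
save(a,'top.png')
save(b,'side.png')
for n,i in(('top',a),('side',b)):
  print(n,i['camera_matrix'].tolist() if hasattr(i['camera_matrix'],'tolist') else i['camera_matrix'],'cam',-np.array(i['R']).T@np.array(i['t']))
  for q in('jig','block','bezel','zero_mark','pointer_tip','tin','glue','file','stop_face'):
    for r in ctrl.search_frame(q,i)[:4]:
        u,v,w,h=r['extent']; print(q,round(r['conf'],2),np.round(r['extent']),px2w(i,u,v).round())
E
```

```text
pics
{'clock': 0.0, 'qpos': array([ 1.07019024,  0.62939146,  0.0384428 ,  1.51834278, -0.02699343,
        0.99628252, -0.02000782]), 'qd': array([-0.00028577, -0.0019517 , -0.00072218,  0.00073283,  0.00194924,
       -0.00015388, -0.00151749]), 'tau': array([ 1.05508570e-03, -5.63378727e+01,  1.22606557e+00, -1.93445259e+01,
        1.08968068e-02,  1.04820920e-02,  7.54333342e-07]), 'eef_pos': array([ 273.54591457, -588.90452658,  201.76783381]), 'tool_rot': array([-3.13968693e+00,  3.29576838e-05,  4.34801764e-01]), 'force': array([ 0.17541424, -0.20369267, -0.87025045]), 'torque': array([-0.00278388, -0.00149656,  0.01216266]), 'width': 85.6554680695487}
top [[530.6272516440869, 0.0, 281.5840028107255], [0.0, 530.6272516440869, 225.3925133946635], [0.0, 0.0, 1.0]] cam [ 349.53413088  -42.576438   1858.74559587]
jig 0.61 [261. 235.  73.  28.] [532.  33.   6.]
block 0.94 [417. 290.  38.  42.] [ 338. -494.   58.]
block 0.6 [351. 250.  28.  19.] [ 476. -279.   33.]
block 0.53 [359. 288.  24.  22.] [ 347. -304.   26.]
bezel 0.61 [235. 236.  16.  18.] [524. 115.  86.]
zero_mark 0.71 
[... 319 characters left out ...]
.  11.] [ 717. -323.   10.]
stop_face 0.48 [253. 236.   6.  18.] [526.  59.  53.]
side [[446.5464171991971, 0.0, 275.42080583988445], [0.0, 446.5464171991971, 205.5136399433142], [0.0, 0.0, 1.0]] cam [443.679723   701.65471014 959.39993929]
jig 0.93 [274. 247.  42.  83.] [530.  97.  80.]
block 0.83 [349. 153.  25.  20.] [ 352. -307.   27.]
block 0.72 [358. 112.  46.  36.] [ 332. -473.   53.]
block 0.71 [310. 158.  23.  32.] [ 467. -263.   38.]
bezel 0.59 [274. 255.  30.  26.] [528. 121.  81.]
zero_mark 0.89 [274. 257.  23.  27.] [527. 127.  81.]
tin 0.87 [195. 216.  32.  40.] [743.  20.  73.]
glue 0.78 [258. 367.  26.  32.] [526. 388.  84.]
file 0.64 [232. 146.  25.  51.] [ 715. -313.   14.]
```

Run:
```python
import cv2,numpy as np
a=cv2.imread('pics/top.png');b=cv2.imread('pics/side.png')
x=cv2.resize(a[150:330,150:450],(800,480),interpolation=cv2.INTER_CUBIC)
cv2.imwrite('pics/t1.png',x)
x=cv2.resize(b[90:390,160:420],(0,0),fx=2,fy=2,interpolation=cv2.INTER_CUBIC)
cv2.imwrite('pics/s1.png',x)
```

```text
(no output)
```

View pics/t1.png

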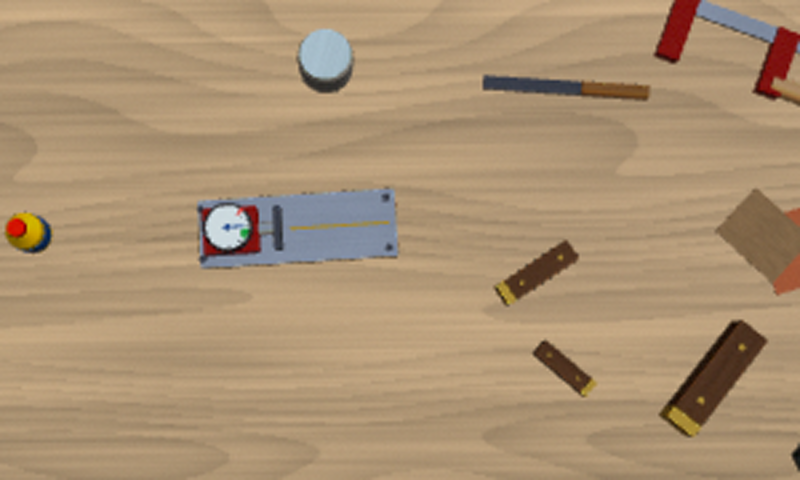

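View pics/s1.png

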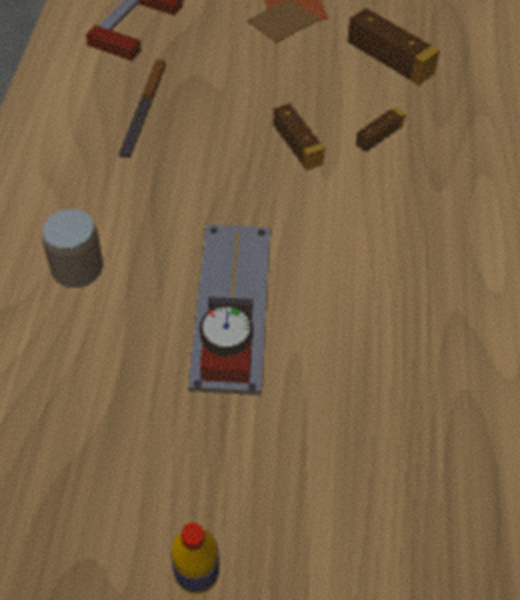

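The pictures show the jig with its stop towards world +y and the dial at about (227,227) in the top crop. The red mark is upper right of the dial, about 0.8 rad anticlockwise of the pointer, which points right. There are three blocks; the middle one is at about (537,272) in the crop, brass end down-left. Next I'll measure them.

```bash
cat >> h.py <<'E'
def cloud(im):
    K,R,t=im['camera_matrix'],np.array(im['R']),np.array(im['t'])
    v,u=np.mgrid[:420,:560]; d=im['depth']
    P=np.stack([(u-K[0,2])/K[0,0]*d,(v-K[1,2])/K[1,1]*d,d],-1)
    W=(P-t)@R
    W[d<=0]=np.nan
    return W
def rows(target,yaw=None):
    s=ctrl.read_state(); R=Ro.from_euler('xyz',s['tool_rot']).as_matrix()
    print('tcp',s['eef_pos'].round(1),'rpy',s['tool_rot'].round(3),'F',s['force'].round(1),'w',round(s['width'],1),'t',round(s['clock'],2))
    d=R.T@(np.array(target)-s['eef_pos'])/30
    rv=np.zeros(3)
    if yaw is not None: rv=(Ro.from_matrix(R).inv()*Ro.from_euler('xyz',[np.pi,0,yaw])).as_rotvec()*180/np.pi/6
    print('total shift',d.round(2),'turn',rv.round(2),'n>=',np.abs(d).max().round(2),np.abs(rv).max().round(2))
E
python3 - <<'E'
from h import *
for n in('top','side'):
  a=ctrl.get_image(n); W=cloud(a); 
  c=a['color'].astype(int); 
  hsv=cv2.cvtColor(a['color'],cv2.COLOR_RGB2HSV)
  # dark wood blocks
  m=((W[...,2]>18)&(W[...,2]<120)&(W[...,1]<-200)&(W[...,0]<600)).astype(np.uint8)
  nl,l,st,ce=cv2.connectedComponentsWithStats(m)
  for k in range(1,nl):
    if st[k,4]<60: continue
    P=W[l==k]; zt=np.percentile(P[:,2],90); Q=P[P[:,2]>zt-12]
    r=cv2.minAreaRect(Q[:,:2].astype(np.float32)); print(n,'obj',st[k,4],'ztop',zt.round(1),[np.round(x,1) for x in r])
    br=(l==k)&(hsv[...,1]>120)&(hsv[...,2]>120)&(hsv[...,0]>18)
    if br.sum(): print('   brass',br.sum(),W[br].mean(0).round(1))
  # steel bed
  box=(W[...,1]>-80)&(W[...,1]<220)&(W[...,0]>440)&(W[...,0]<620)
  m=box&(hsv[...,1]<80)&(W[...,2]<30)
  P=W[m]; r=cv2.minAreaRect(P[:,:2].astype(np.float32)); print(n,'bed',m.sum(),np.median(P[:,2]),r)
  m=box&(W[...,2]>70)
  P=W[m];
  if len(P): print('dial',cv2.minEnclosingCircle(P[:,:2].astype(np.float32)),P.mean(0))
  m2=box&(W[...,2]>60)&(hsv[...,1]>150)&((hsv[...,0]<8)|(hsv[...,0]>172)); print('red',m2.sum(),W[m2].mean(0), W[m2][:5])
  m2=box&(W[...,2]>5)&(W[...,2]<20)&(hsv[...,1]>90)&(hsv[...,0]>15)&(hsv[...,0]<40);
  P=W[m2]; print('yellow',len(P),P.mean(0)); 
  if len(P)>3: print(cv2.fitLine(P[:,:2].astype(np.float32),cv2.DIST_HUBER,0,.01,.01).ravel())
E
```

```text
top obj 285 ztop 41.5 [array([ 469. , -278.1]), array([ 29.4, 111.7]), np.float64(32.8)]
   brass 34 [ 446.5 -242.9   36.3]
top obj 680 ztop 56.4 [array([ 331.8, -500.7]), array([ 45. , 156.7]), np.float64(50.3)]
   brass 68 [ 285.5 -463.9   51. ]
top obj 175 ztop 33.3 [array([ 345.6, -312.4]), array([85.1, 24.2]), np.float64(48.8)]
   brass 18 [ 321.1 -341.3   28.1]
top obj 931 ztop 74.8 [array([ 304.8, -865.9]), array([125.7, 122.7]), np.float64(89.5)]
top obj 1709 ztop 75.9 [array([ 124.5, -865.9]), array([191.3, 126.2]), np.float64(0.5)]
top bed 1333 11.14116088070089 ((533.9036254882812, 41.93537902832031), (96.15276336669922, 247.0201873779297), 3.160620927810669)
dial ((526.93994140625, 117.26803588867188), 31.974464416503906) [526.61781176 117.16329246  80.61148743]
red 8 [515.36308071 112.63967728  78.1469989 ] [[549.48275248  99.73421726  86.40404505]
 [550.47050311  97.08292106  77.33743834]
 [519.83446634  87.00861985  77.25224348]
 [506.736054   140.81277146  78.61645125]
 [503.2317798  137.33296368  79.67867235]]
yellow 31 [535.5147409  -22.68243995  11.12319462]
[ 5.84
[... 259 characters left out ...]
8.4   52.8]
side obj 364 ztop 39.1 [array([ 472.4, -279.7]), array([ 34.1, 111. ]), np.float64(30.9)]
   brass 16 [ 446.7 -239.6   37.1]
side obj 208 ztop 31.3 [array([ 350.2, -314.2]), array([89.3, 26.3]), np.float64(49.8)]
   brass 10 [ 325.4 -346.4   29.3]
side bed 1675 12.701923601419173 ((536.26171875, 39.60869598388672), (93.02352142333984, 242.95323181152344), 3.0329747200012207)
dial ((531.4229125976562, 115.92463684082031), 33.022247314453125) [530.36641426 119.33098023  81.04237209]
red 1 [551.6258911   99.41222393  83.78027852] [[551.6258911   99.41222393  83.78027852]]
yellow 69 [527.39896645  13.94004844   9.41781324]
[ 6.5644309e-02  9.9784309e-01  5.3918683e+02 -2.5559773e+00]
```

```bash
python3 -c "
from h import *
rows([528,117,200],2.44)"
```

```text
tcp [ 273.9 -589.5  202.7] rpy [ 3.142 -0.     0.435] F [-0.3 -0.4 -0.2] w 85.4 t 1.1
total shift [ 17.6  -17.79   0.09] turn [  0.    -0.   -19.15] n>= 17.79 19.15
```

```bash
python3 -m crank '[[[0.9,-0.9,0,0,0,0],[0.9,-0.9,0,0,0,0],[0.9,-0.9,0,0,0,0],[0.9,-0.9,0,0,0,0],[0.9,-0.9,0,0,0,0],[0.9,-0.9,0,0,0,0],[0.9,-0.9,0,0,0,0],[0.9,-0.9,0,0,0,0],[0.9,-0.9,0,0,0,0],[0.9,-0.9,0,0,0,0],[0.9,-0.9,0,0,0,0],[0.9,-0.9,0,0,0,0]]]' -1
python3 -c "
from h import *
rows([528,117,200],2.44)"
```

```text
clock: 2.1
eef_pos: [434.9, -154.3, 200.0]
tool_rot: [3.13, 0.003, 0.415]
force: [0.8, -0.1, 0.3]
width: 85.2
tcp [ 434.9 -154.3  200. ] rpy [3.13e+00 3.00e-03 4.15e-01] F [ 0.8 -0.1  0.3] w 85.2 t 2.1
total shift [ 6.48 -7.03 -0.1 ] turn [  0.05   0.13 -19.34] n>= 7.03 19.34
```

```bash
python3 -m crank '[[[0.85,-0.9,0,0,0,0],[0.85,-0.9,0,0,0,0],[0.85,-0.9,0,0,0,0],[0.85,-0.9,0,0,0,0],[0.85,-0.9,0,0,0,0],[0.85,-0.9,0,0,0,0],[0.85,-0.9,0,0,0,0],[0.4,-0.6,0,0,0,0],[0,0,0,0,0,-1],[0,0,0,0,0,-1],[0,0,0,0,0,-1],[0,0,0,0,0,-1]]]' -1
python3 -m crank '[[[0,0,0,0,0,-1],[0,0,0,0,0,-1],[0,0,0,0,0,-1],[0,0,0,0,0,-1],[0,0,0,0,0,-1],[0,0,0,0,0,-1],[0,0,0,0,0,-1],[0,0,0,0,0,-1],[0,0,0,0,0,-1],[0,0,0,0,0,-1],[0,0,0,0,0,-1],[0,0,0,0,0,-1]]]'
python3 - <<'E'
from h import *
rows([528,117,200],2.44)
w=ctrl.get_image('wrist'); save(w,'w1.png')
W=cloud(w); print('cam',-np.array(w['R']).T@np.array(w['t']))
for q in('bezel','zero_mark','pointer_tip','pointer','stop_face'):
    for r in ctrl.search_frame(q,w)[:2]:
        u,v,*_=r['extent']; print(q,round(r['conf'],2),np.round(r['extent']),px2w(w,u,v,z=81).round(1))
E
```

```text
clock: 3.1
eef_pos: [532.4, 142.8, 199.7]
tool_rot: [3.128, -0.005, 0.869]
force: [0.0, -0.3, 0.0]
width: 85.5
clock: 4.1
eef_pos: [533.8, 142.9, 201.2]
tool_rot: [3.13, 0.014, 2.191]
force: [-0.6, -0.2, -0.2]
width: 85.4
tcp [533.8 142.9 201.2] rpy [3.13  0.014 2.191] F [-0.6 -0.2 -0.2] w 85.4 t 4.1
total shift [-0.59 -0.66  0.04] turn [ 0.09  0.14 -2.38] n>= 0.66 2.38
cam [482.2187923  210.30804432 371.85104228]
bezel 0.91 [255. 208.  76.  75.] [528.1 118.6  81. ]
zero_mark 0.65 [255. 207.  73.  74.] [527.4 119.   81. ]
pointer_tip 0.47 [250. 218.  23.  28.] [530.  108.9  81. ]
stop_face 0.59 [225. 241.  56.  51.] [523.8  78.6  81. ]
```

View pics/w1.png

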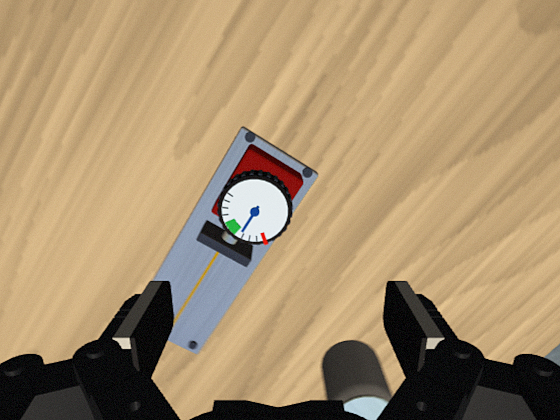

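The wrist picture shows the dial at (255,210), the pointer tip near (243,231), the red mark at (265,239) and the green band at (233,227). I'll measure these by colour.

```bash
cat >> h.py <<'E'
def dial(w,thr_box=None):
    hsv=cv2.cvtColor(w['color'],cv2.COLOR_RGB2HSV); W=cloud(w)
    near=(W[...,2]>72)&(W[...,2]<92)&(np.hypot(W[...,0]-528,W[...,1]-118)<45)
    H,S,V=hsv[...,0],hsv[...,1],hsv[...,2]
    f=lambda m:np.array([px2w(w,u,v,z=81)[:2] for v,u in np.argwhere(m)])
    red=f(near&(S>140)&(V>120)&((H<8)|(H>172))); blue=f(near&(S>120)&(H>100)&(H<130)&(V>60)); gr=f(near&(S>100)&(H>40)&(H<80)&(V>70))
    wh=f(near&(V>170)&(S<60))
    al=f(near); c,r=cv2.minEnclosingCircle(wh.astype(np.float32)); c=np.array(c)
    print('n',len(red),len(blue),len(gr),len(wh),'white circ',c.round(1),round(r,1),'all mean',al.mean(0).round(1))
    a=lambda p:np.arctan2(*(p-c)[::-1])
    bm=blue[np.argsort(-np.linalg.norm(blue-c,axis=1))[:max(5,len(blue)//4)]].mean(0) if len(blue) else c
    if len(red): print('red',red.mean(0).round(1),'ang',a(red.mean(0)).round(3))
    if len(blue): print('blue tip',bm.round(1),'ang',a(bm).round(3))
    if len(gr): print('green ang',a(gr.mean(0)).round(3))
    if len(red) and len(blue): print('red-blue',round(a(red.mean(0))-a(bm),3))
def bed(w):
    hsv=cv2.cvtColor(w['color'],cv2.COLOR_RGB2HSV); W=cloud(w)
    m=(W[...,2]<25)&(W[...,2]>2)&(abs(W[...,0]-530)<70)&(W[...,1]>-130)&(W[...,1]<90)&(hsv[...,1]>110)&(hsv[...,0]>15)&(hsv[...,0]<35)&(hsv[...,2]>120)
    P=np.array([px2w(w,u,v,z=12)[:2] for v,u in np.argwhere(m)],np.float32)
    L=cv2.fitLine(P,cv2.DIST_HUBER,0,.01,.01).ravel(); print('yellow',len(P),L.round(4),'x at y=51:',L[2]+(51-L[3])*L[0]/L[1],'yaw',np.arctan2(abs(L[1]),L[0]*np.sign(L[1])))
E
python3 - <<'E'
from h import *
w=ctrl.get_image('wrist'); dial(w)
try: bed(w)
except Exception as e: print(e)
E
```

```text
n 44 108 131 2855 white circ [527.5 114.6] 29.5 all mean [527.6 117.8]
red [549.6  99.9] ang -0.589
blue tip [529.1 100.7] ang -1.458
green ang -1.879
red-blue 0.869
yellow 203 [ 5.550000e-02 -9.985000e-01  5.362764e+02 -1.910720e+01] x at y=51: 532.38043 yaw 1.6263106
```

```bash
python3 -c "
from h import *
rows([528,118,150],2.2)"
```

```text
tcp [533.6 143.  201.2] rpy [3.13  0.014 2.184] F [-0.   0.  -0.3] w 85.2 t 4.45
total shift [-0.55 -0.65  1.71] turn [ 0.11  0.13 -0.15] n>= 1.71 0.15
```

```bash
python3 -m crank '[[[-0.3,-0.35,0.8,0.11,0.13,-0.15],[-0.25,-0.3,0.9,0,0,0],[0,0,0,0,0,0]]]'
python3 -c "
from h import *
rows([528,118,54],2.2)"
```

```text
clock: 4.7
eef_pos: [529.5, 119.5, 150.8]
tool_rot: [3.137, 0.002, 2.199]
force: [-0.7, -0.9, 0.2]
width: 85.4
tcp [529.5 119.5 150.8] rpy [3.137e+00 2.000e-03 2.199e+00] F [-0.7 -0.9  0.2] w 85.4 t 4.7
total shift [-0.01 -0.08  3.23] turn [ 0.05  0.02 -0.01] n>= 3.23 0.05
```

```bash
python3 -m crank '[[[0,-0.08,0.9,0.05,0,0],[0,0,0.9,0,0,0],[0,0,0.9,0,0,0],[0,0,0.6,0,0,0],[0,0,0.1,0,0,0]]]'
python3 -m crank '[[[0,0,0,0,0,0],[0,0,0,0,0,0],[0,0,0,0,0,0],[0,0,0,0,0,0],[0,0,0,0,0,0],[0,0,0,0,0,0]]]' 1
python3 -c "
from h import *
rows([528,118,50],2.2)"
```

```text
clock: 5.12
eef_pos: [533.3, 121.3, 50.7]
tool_rot: [3.133, 0.006, 2.193]
force: [-1.3, -0.6, 0.4]
width: 85.4
clock: 5.62
eef_pos: [537.5, 124.5, 56.6]
tool_rot: [3.125, 0.009, 2.193]
force: [0.6, 0.1, -0.5]
width: 12.5
tcp [537.5 124.5  56.6] rpy [3.125 0.009 2.193] F [ 0.6  0.1 -0.5] w 12.5 t 5.62
total shift [ 0.01 -0.39  0.21] turn [ 0.16  0.08 -0.07] n>= 0.39 0.16
```

Run:
```python
from h import *
b=ctrl.get_image('side');w=ctrl.get_image('wrist')
x=cv2.resize(b['color'][170:310,200:350],(480,448),interpolation=cv2.INTER_CUBIC)
y=cv2.resize(w['color'],(597,448))[:,140:460]
save(np.hstack([x,y]),'c.png'); rows([528,118,50],2.2)
```

```text
tcp [537.3 124.4  56.3] rpy [3.125 0.008 2.193] F [-0.5  0.2 -0.4] w 0.3 t 5.72
total shift [ 0.01 -0.38  0.2 ] turn [ 0.16  0.08 -0.07] n>= 0.38 0.16
```

View pics/c.png

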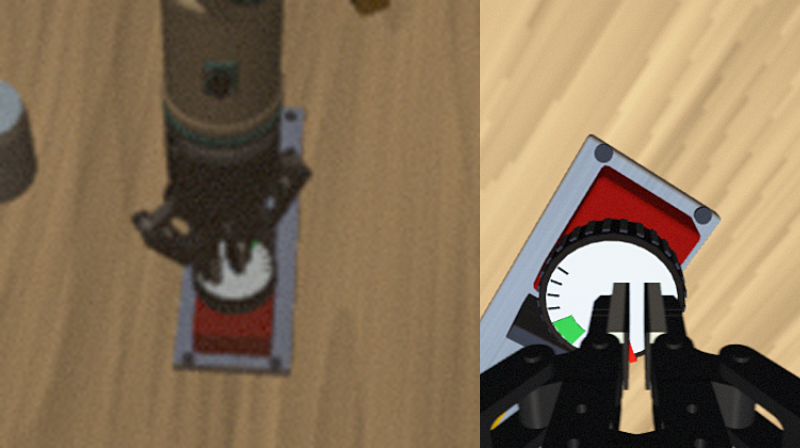

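The fingers have shut without a grip and sit over the dial face, so the real finger height or position disagrees with what I assumed. I'll check with depth.

Run:
```python
from h import *
w=ctrl.get_image('wrist');W=cloud(w);b=ctrl.get_image('side');B=cloud(b)
# wrist: crop scale: view x = 140+ (u*597/560) ; finger pixels
sc=560/597
for (X,Y) in [(620-480+140,300),(652-480+140,300),(620-480+140,285),(652-480+140,287),(620-480+140,340),(570-480+140,290),(590-480+140,330),(680-480+140,265),(600-480+140,153)]:
    u,v=int(X*sc),int(Y*sc); print((X-140+480,Y),W[v,u].round(1),w['color'][v,u])
dial(w)
print('side'); 
for (X,Y) in [(212,270),(240,265),(225,262),(240,240),(230,285),(205,280),(255,285),(230,340)]:
    u,v=200+int(X*150/480),170+int(Y*140/448); print((X,Y),B[v,u].round(1),b['color'][v,u])
```

```text
(620, 300) [524.1 129.6 103.1] [71 70 65]
(652, 300) [533.7 135.8 102.4] [67 66 59]
(620, 285) [524.  129.2  91.3] [133 139 141]
(652, 287) [534.  136.2  93.1] [70 64 59]
(620, 340) [524.1 130.6 127.6] [14 19 17]
(570, 290) [511.2 110.9  81.8] [239 245 249]
(590, 330) [528.4 100.   82.1] [249 254 254]
(680, 265) [546.8 142.   67.3] [15 24 31]
(600, 153) [491.4 153.9  16.7] [63 68 81]
n 1 71 439 5753 white circ [527.1 115.7] 29.6 all mean [519.7 122.7]
red [498.1 108.4] ang -2.896
blue tip [535.6 104.5] ang -0.922
green ang -1.835
red-blue -1.974
side
(212, 270) [543.8 135.2 104.1] [34 27 22]
(240, 265) [524.9 120.6  94.1] [77 75 71]
(225, 262) [534.2 135.4 118.1] [63 57 45]
(240, 240) [523.9 125.4 129.3] [52 40 37]
(230, 285) [532.9 132.6  81.3] [156 159 156]
(205, 280) [549.9 129.   81.3] [161 161 160]
(255, 285) [514.5 129.5  79.9] [158 159 155]
(230, 340) [531.4 150.8  35.7] [74 37 27]
```

```bash
python3 -m crank '[[[0,0,-0.9,0,0,0],[0,0,-0.9,0,0,0],[0,0,-0.9,0,0,0],[0,0,0,0,0,0]]]'
python3 - <<'E'
from h import *
b=ctrl.get_image('side');B=cloud(b);w=ctrl.get_image('wrist');W=cloud(w)
s=ctrl.read_state();p=s['eef_pos'];print(p,s['width'])
for n,C in(('side',B),('wrist',W)):
  m=(np.hypot(C[...,0]-p[0],C[...,1]-p[1])<40)&(C[...,2]>90)
  P=C[m]
  for lo in range(90,200,10):
    q=P[(P[:,2]>=lo)&(P[:,2]<lo+10)]
    if len(q): print(n,lo,len(q),q.mean(0).round(1))
x=cv2.resize(b['color'][150:310,180:350],(544,512),interpolation=cv2.INTER_CUBIC);save(x,'d.png')
dial(w)
E
```

```text
clock: 6.15
eef_pos: [533.3, 123.5, 137.6]
tool_rot: [3.132, 0.005, 2.193]
force: [0.2, 0.6, 0.3]
width: -0.3
[531.0831404  122.1676285  134.10261234] -0.12784952731371804
side 160 2 [529.7 128.8 169.3]
side 170 26 [531.5 130.7 176.5]
side 180 37 [531.3 129.4 184.9]
side 190 35 [532.1 130.3 194.4]
wrist 160 64 [524.8 131.2 168.8]
wrist 170 723 [525.5 129.8 175.6]
wrist 180 958 [525.6 129.6 185.1]
wrist 190 1005 [525.2 130.  194.5]
n 72 183 212 4637 white circ [528.8 116.2] 27.6 all mean [527.4 118. ]
red [549.6  99.9] ang -0.666
blue tip [530. 100.] ang -1.499
green ang -1.913
red-blue 0.832
```

View pics/d.png

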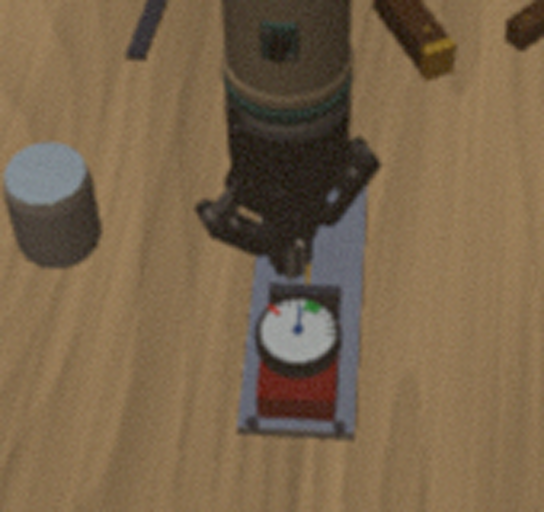

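The dial is untouched: red is still 0.83 from the pointer. Shut, the fingertips show at z≈167, while the reported TCP z is 134. So the tips sit about 33 mm above the reported TCP. I'll measure them open as well before going down again.

```bash
python3 -m crank '[[[0,0,0,0,0,0],[0,0,0,0,0,0],[0,0,0,0,0,0],[0,0,0,0,0,0],[0,0,0,0,0,0]]]' -1
python3 - <<'E'
from h import *
b=ctrl.get_image('side');B=cloud(b);w=ctrl.get_image('wrist');W=cloud(w)
s=ctrl.read_state();p=s['eef_pos'];print(p,s['tool_rot'],s['width'],s['qpos'])
R=Ro.from_euler('xyz',s['tool_rot']).as_matrix()
for n,C in(('side',B),('wrist',W)):
  L=(C-p)@R
  for sg in(-1,1):
    m=(abs(L[...,0])<40)&(L[...,1]*sg>0)&(abs(L[...,1])<75)&(L[...,2]<30)&(L[...,2]>-75)
    P=L[m]
    for lo in range(-70,30,6):
      q=P[(P[:,2]>=lo)&(P[:,2]<lo+6)]
      if len(q): print(n,sg,lo,len(q),q.mean(0).round(1),'y',q[:,1].min().round(1),q[:,1].max().round(1),'x',q[:,0].min().round(1),q[:,0].max().round(1))
E
```

```text
clock: 6.67
eef_pos: [527.9, 120.7, 129.7]
tool_rot: [-3.137, 0.001, 2.193]
force: [-0.1, -0.6, -0.1]
width: 61.1
[528.00478791 120.69278884 129.85572668] [-3.13753519e+00  1.39211074e-03  2.19273353e+00] 74.60731867344028 [ 0.0314867   0.60982776 -0.47042701  1.88339981  0.39661509  0.74499072
 -0.04114042]
side -1 -70 15 [  1.8 -32.2 -66.9] y -41.2 -29.2 x -9.5 9.3
side -1 -64 13 [  3.8 -34.  -61.2] y -41.5 -29.6 x -7.6 9.3
side -1 -58 16 [  3.1 -32.9 -55.1] y -42.1 -29.7 x -10.4 9.7
side -1 -52 15 [  3.8 -33.  -49.1] y -41.9 -29.5 x -10.1 9.9
side -1 -46 13 [  0.6 -32.2 -43.2] y -42.8 -29.3 x -11.0 8.8
side -1 -40 8 [ -1.2 -30.5 -37.8] y -32.6 -29.8 x -10.9 8.8
side 1 -70 10 [  5.8  38.3 -66.4] y 31.0 44.7 x -2.3 8.9
side 1 -64 16 [  5.7  38.  -60.6] y 30.6 44.3 x -3.9 9.5
side 1 -58 12 [  5.3  37.9 -54.8] y 31.8 44.0 x -4.8 10.5
side 1 -52 15 [  4.7  39.  -49. ] y 32.0 44.4 x -6.2 10.2
side 1 -46 9 [  6.4  37.9 -43.3] y 32.1 42.0 x 3.9 8.9
side 1 -40 3 [  6.1  35.9 -37.4] y 34.2 36.7 x 2.9 7.7
wrist -1 -70 643 [  5.5 -38.1 -67. ] y -48.8 -34.6 x -10.8 12.4
wrist -1 -64 586 [  5.5 -38.6 -61.1] y -48.6 -34.6 x -10.9 12.1
wrist -1 -58 519 [  5.4 -38.5 -55.1] y -49.0 -34.6 x -10.6 12.0
wrist -1 -52 457 [  5.4 -38.6 -49.1] y -48.7 -34.6 x -11.2 12.3
wrist -1 -46 350 [  4.9 -37.4 -43.3] y -47.5 -34.6 x -11.2 11.9
wrist -1 -40 111 [  2.3 -35.6 -38.3] y -41.4 -34.8 x -10.3 11.1
wrist 1 -70 637 [  5.4  35.8 -66.9] y 32.1 46.4 x -10.8 12.4
wrist 1 -64 598 [  5.4  36.2 -61. ] y 32.3 46.4 x -11.0 12.2
wrist 1 -58 502 [  5.4  36.3 -55.1] y 32.2 46.5 x -11.1 12.1
wrist 1 -52 461 [  5.4  36.2 -49.2] y 32.2 46.2 x -10.9 12.1
wrist 1 -46 357 [  5.1  35.1 -43.3] y 32.3 45.5 x -10.7 12.1
wrist 1 -40 118 [  2.2  33.1 -38.4] y 32.2 39.1 x -9.9 11.2
```

```bash
python3 -m crank '[[[0,0,0.8,0,0,0],[0,0,0.8,0,0,0],[0,0,0.6,0,0,0],[0,0,0,0,0,0]]]' -1
python3 -c "
from h import *
rows([528,118,16],2.19)"
```

```text
clock: 7.1
eef_pos: [530.1, 121.3, 62.9]
tool_rot: [3.141, 0.003, 2.192]
force: [-0.3, 0.7, -1.0]
width: 85.1
tcp [530.1 121.3  62.9] rpy [3.141e+00 3.000e-03 2.192e+00] F [-0.3  0.7 -1. ] w 85.1 t 7.1
total shift [-0.04 -0.12  1.56] turn [0.01 0.03 0.02] n>= 1.56 0.03
```

```bash
python3 -m crank '[[[-0.04,-0.12,0.7,0,0,0],[0,-0.05,0.6,0,0,0],[0,0,0.25,0,0,0]]]' -1
python3 -c "
from h import *
rows([528,118,16],2.19)"
python3 -m crank '[[[0,0,0,0,0,0],[0,0,0,0,0,0],[0,0,0,0,0,0],[0,0,0,0,0,0]]]' 1
python3 -c "
from h import *
rows([528,118,16],2.19)"
```

```text
clock: 7.35
eef_pos: [529.1, 118.4, 17.4]
tool_rot: [3.136, 0.004, 2.193]
force: [-0.3, 0.7, -0.0]
width: 85.7
tcp [529.1 118.4  17.4] rpy [3.136 0.004 2.193] F [-0.3  0.7 -0. ] w 85.7 t 7.35
total shift [ 0.01 -0.04  0.05] turn [0.05 0.04 0.03] n>= 0.05 0.05
clock: 7.68
eef_pos: [528.8, 118.5, 17.9]
tool_rot: [3.138, 0.003, 2.193]
force: [1.0, 1.2, -15.9]
width: 60.3
tcp [528.8 118.5  17.9] rpy [3.138e+00 3.000e-03 2.193e+00] F [  1.    1.2 -15.9] w 60.3 t 7.68
total shift [ 0.   -0.03  0.06] turn [0.03 0.03 0.03] n>= 0.06 0.03
```

Gripped at 60 mm opening. Now I'll turn the bezel clockwise, which is +z in the tool frame.

```bash
python3 -m crank '[[[0,0,0,0,0,0],[0,0,0,0,0,0.7],[0,0,0,0,0,0.9],[0,0,0,0,0,0.9],[0,0,0,0,0,0.9],[0,0,0,0,0,0.9],[0,0,0,0,0,0.9],[0,0,0,0,0,0.9],[0,0,0,0,0,0.5],[0,0,0,0,0,0]]]' 1
python3 - <<'E'
from h import *
rows([528,118,16],1.36)
w=ctrl.get_image('wrist'); dial(w); save(w,'w2.png')
E
```

```text
clock: 8.52
eef_pos: [530.4, 119.1, 17.8]
tool_rot: [3.136, -0.004, 1.469]
force: [1.9, 0.3, -9.2]
width: 60.5
tcp [530.4 119.1  17.8] rpy [ 3.136 -0.004  1.469] F [ 1.9  0.3 -9.2] w 60.5 t 8.52
total shift [-0.05 -0.07  0.06] turn [ 0.05 -0.04  1.04] n>= 0.07 1.04
n 167 621 684 14817 white circ [529.6 123.1] 39.7 all mean [529.1 121. ]
red [533.2  91.2] ang -1.458
blue tip [529.5  99. ] ang -1.575
green ang -2.421
red-blue 0.116
```

```bash
python3 -m crank '[[[0,0,0,0,0,0.7],[0,0,0,0,0,0.6],[0,0,0,0,0,0]]]' 1
python3 - <<'E'
from h import *
rows([528,118,16],1.36)
w=ctrl.get_image('wrist'); dial(w)
E
python3 -m crank '[[[0,0,0,0,0,0],[0,0,0,0,0,0],[0,0,0,0,0,0],[0,0,0,0,0,0],[0,0,-0.8,0,0,0],[0,0,-0.9,0,0,0],[0,0,-0.9,0,0,0],[0,0,-0.9,0,0,0],[0,0,-0.9,0,0,0]]]' -1
python3 - <<'E'
from h import *
rows([528,118,16],1.36)
w=ctrl.get_image('wrist'); dial(w); save(w,'w3.png')
E
```

```text
clock: 8.82
eef_pos: [530.6, 119.1, 17.8]
tool_rot: [3.136, -0.005, 1.335]
force: [0.5, 1.0, -9.3]
width: 60.3
tcp [530.6 119.1  17.8] rpy [ 3.136 -0.005  1.335] F [ 0.5  1.  -9.3] w 60.3 t 8.82
total shift [-0.06 -0.08  0.06] turn [ 0.05 -0.05 -0.24] n>= 0.08 0.24
n 133 633 686 14835 white circ [530.4 122.9] 39.7 all mean [529.6 120.9]
red [529.8  90. ] ang -1.589
blue tip [529.3  98.9] ang -1.62
green ang -2.555
red-blue 0.03
clock: 9.62
eef_pos: [527.6, 119.5, 154.1]
tool_rot: [3.141, -0.005, 1.349]
force: [-0.3, 0.1, 0.0]
width: 85.1
tcp [527.6 119.5 154.1] rpy [ 3.141 -0.005  1.349] F [-0.3  0.1  0. ] w 85.1 t 9.62
total shift [-0.07  0.02  4.6 ] turn [ 0.01 -0.04 -0.1 ] n>= 4.6 0.1
n 52 147 192 4156 white circ [528.5 115.5] 27.9 all mean [528.8 118.3]
red [529.8  88.5] ang -1.521
blue tip [529.3  99.6] ang -1.518
green ang -2.761
red-blue -0.003
```

View pics/w3.png

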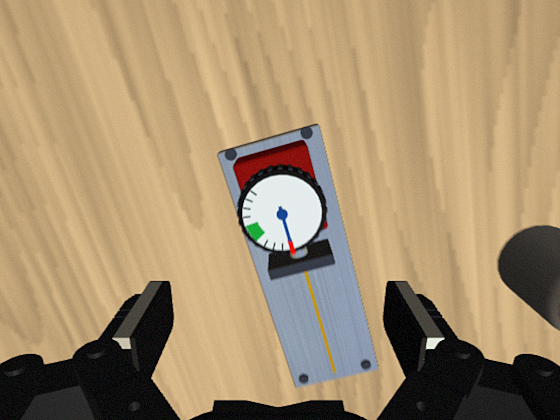

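The picture shows the red mark lying exactly under the pointer tip at (292,245), with the green band at (256,231), so the bezel is zeroed. On to the block.

```bash
python3 -c "
from h import *
rows([479,-280,170],2.13)
w=ctrl.get_image('wrist');bed(w)"
```

```text
tcp [531.2 120.6 159.5] rpy [ 3.132 -0.009  1.349] F [0.8 0.5 3.1] w 85.4 t 9.67
total shift [-13.4    1.24  -0.46] turn [ 0.12 -0.05 -7.46] n>= 13.4 7.46
yellow 279 [ 5.410000e-02 -9.985000e-01  5.367873e+02 -2.596790e+01] x at y=51: 532.6173 yaw 1.6249214
```

```bash
python3 -m crank '[[[-1,0.1,-0.1,0.1,0,0],[-1,0.1,-0.1,0,0,0],[-1,0.1,-0.1,0,0,0],[-1,0.1,-0.1,0,0,0],[-1,0.1,0,0,0,0],[-1,0.1,0,0,0,0],[-1,0.1,0,0,0,0],[-1,0.1,0,0,0,0],[-1,0.1,0,0,0,0],[-1,0.1,0,0,0,0],[-1,0.1,0,0,0,0],[-1,0.1,0,0,0,0]]]' -1
python3 -m crank '[[[0,0,0,0,0,-1],[0,0,0,0,0,-1],[0,0,0,0,0,-1],[0,0,0,0,0,-1],[0,0,0,0,0,-1],[0,0,0,0,0,-1],[0,0,0,0,0,-0.9],[0,0,0,0,0,0]]]' -1
cat >> h.py <<'E'
def blk(w,lo=20,hi=60):
    W=cloud(w);hsv=cv2.cvtColor(w['color'],cv2.COLOR_RGB2HSV)
    m=((W[...,2]>lo)&(W[...,2]<hi)&(np.hypot(W[...,0]-471,W[...,1]+279)<85)).astype(np.uint8)
    nl,l,st,ce=cv2.connectedComponentsWithStats(m); k=1+np.argmax(st[1:,4]); P=W[l==k]; zt=np.percentile(P[:,2],80); Q=P[abs(P[:,2]-zt)<5]
    r=cv2.minAreaRect(Q[:,:2].astype(np.float32)); print('px',st[k,4],'ztop',zt.round(1),r,'mean',Q.mean(0).round(1))
    d=np.linalg.svd(Q[:,:2]-Q[:,:2].mean(0),full_matrices=False)[2][0]; print('axis',np.arctan2(*(d*np.sign(d[1]))[::-1]))
E
python3 - <<'E'
from h import *
rows([479,-291,100],2.13)
w=ctrl.get_image('wrist'); save(w,'w4.png')
for r in ctrl.search_frame('block',w)[:3]: print(r['conf'],r['extent'],px2w(w,*r['extent'][:2],z=36))
blk(w)
E
```

```text
clock: 10.72
eef_pos: [491.3, -242.8, 166.5]
tool_rot: [3.135, -0.017, 1.375]
force: [1.0, 0.2, -0.4]
width: 85.6
clock: 11.38
eef_pos: [486.0, -255.3, 163.8]
tool_rot: [3.131, -0.005, 2.12]
force: [-0.3, 0.4, 0.0]
width: 85.5
tcp [ 486.  -255.3  163.8] rpy [ 3.131 -0.005  2.12 ] F [-0.3  0.4  0. ] w 85.5 t 11.38
total shift [-0.9  -0.84  2.11] turn [ 0.11 -0.04 -0.1 ] n>= 2.11 0.11
0.87 [36.0, 298.0, 72.0, 131.2] [ 350.09234477 -459.75931903   36.        ]
0.83 [246.0, 197.2, 46.3, 128.9] [ 467.1024547  -275.34418033   36.        ]
0.66 [103.4, 159.4, 116.2, 62.1] [ 351.95752547 -307.75006577   36.        ]
px 4466 ztop 37.2 ((470.3780212402344, -280.3707580566406), (30.110124588012695, 110.05023193359375), 32.37651062011719) mean [ 468.7 -277.4   36.6]
axis 2.1345034987859837
```

View pics/w4.png

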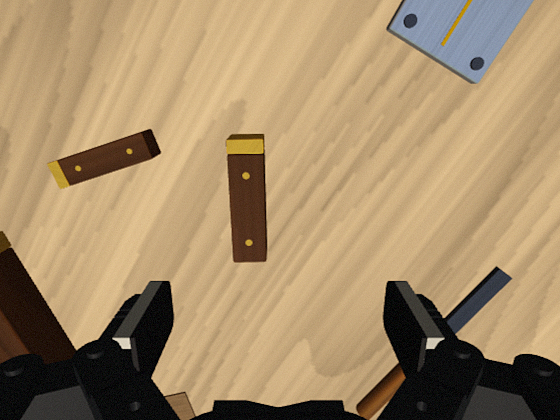

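```bash
python3 -m crank '[[[-0.4,-0.4,0.4,0.1,0,-0.1],[-0.4,-0.4,0.5,0,0,0],[-0.2,-0.2,0.9,0,0,0],[0,0,0.9,0,0,0],[0,0,0,0,0,0]]]' -1
python3 -c "
from h import *
rows([476.5,-290,-26],2.135)"
```

```text
clock: 11.9
eef_pos: [476.3, -302.9, 79.2]
tool_rot: [-3.14, 0.002, 2.118]
force: [-0.6, 0.3, -0.3]
width: 85.5
tcp [ 476.3 -302.9   79.2] rpy [-3.140e+00  2.000e-03  2.118e+00] F [-0.6  0.3 -0.3] w 85.5 t 11.9
total shift [0.37 0.23 3.51] turn [-0.02  0.02 -0.16] n>= 3.51 0.16
```

```bash
python3 -m crank '[[[0.15,0.1,0.8,0,0,-0.15],[0.15,0.1,0.8,0,0,0],[0,0,0.6,0,0,0],[0,0,0.2,0,0,0],[0,0,0,0,0,0]]]' -1
python3 - <<'E'
from h import *
rows([476.5,-290,-26],2.135)
b=ctrl.get_image('side');B=cloud(b);s=ctrl.read_state();p=s['eef_pos']
R=Ro.from_euler('xyz',s['tool_rot']).as_matrix()
L=(B-p)@R
for sg in(-1,1):
    m=(abs(L[...,0])<14)&(L[...,1]*sg>25)&(abs(L[...,1])<60)&(B[...,2]>20)
    print(sg,m.sum(),np.sort(B[m][:,2])[:6].round(1),np.median(L[m],0).round(1))
E
```

```text
clock: 12.32
eef_pos: [476.5, -296.8, 5.2]
tool_rot: [-3.136, 0.006, 2.128]
force: [0.1, -0.6, -0.3]
width: 86.0
tcp [ 476.5 -296.8    5.2] rpy [-3.136  0.006  2.128] F [ 0.1 -0.6 -0.3] w 86.0 t 12.32
total shift [0.2  0.13 1.04] turn [-0.05  0.05 -0.06] n>= 1.04 0.06
-1 195 [49.3 52.  52.1 53.8 53.9 53.9] [  5.  -47.6 -97.3]
1 629 [49.3 49.7 53.1 53.5 56.  57.4] [   6.5   37.7 -201.6]
```

```bash
python3 -m crank '[[[0.12,0.08,0.6,0,0,0],[0.08,0.05,0.35,0,0,0],[0,0,0,0,0,0],[0,0,0.05,0,0,0]]]' -1
python3 -m crank '[[[0,0,0,0,0,0],[0,0,0,0,0,0],[0,0,0,0,0,0],[0,0,0,0,0,0],[0,0,0,0,0,0],[0,0,0,0,0,0],[0,0,0,0,0,0]]]' 1
python3 -c "
from h import *
rows([476.5,-290,-26],2.135)"
```

```text
clock: 12.7
eef_pos: [480.7, -293.1, -20.1]
tool_rot: [-3.14, 0.015, 2.126]
force: [-0.4, -0.2, -0.3]
width: 85.6
clock: 13.28
eef_pos: [482.9, -295.4, -16.0]
tool_rot: [3.141, 0.02, 2.125]
force: [0.6, 0.3, -1.7]
width: 29.1
tcp [ 482.9 -295.4  -16. ] rpy [3.141 0.02  2.125] F [ 0.6  0.3 -1.7] w 29.1 t 13.28
total shift [ 0.27 -0.09  0.33] turn [ 0.01  0.19 -0.09] n>= 0.33 0.19
```

Gripped at 29 mm, but the TCP crept up while the fingers closed. I'll regrip about 8 mm deeper and level the tool.

```bash
python3 -m crank '[[[0,0,0,0,0,0],[0,0,0,0,0,0],[0.15,-0.09,0.3,0,0.15,0],[0.1,0,0.25,0,0.1,0],[0,0,0.05,0,0,0],[0,0,0.05,0,0,0]]]' -0.1
python3 -m crank '[[[0,0,0,0,0,0],[0,0,0,0,0,0],[0,0,0,0,0,0],[0,0,0,0,0,0],[0,0,0,0,0,0]]]' 1
python3 -c "
from h import *
rows([476.5,-290,-26],2.135)"
```

```text
clock: 13.78
eef_pos: [477.3, -291.5, -31.1]
tool_rot: [-3.141, -0.004, 2.125]
force: [-4.0, 1.6, 19.8]
width: 47.1
clock: 14.2
eef_pos: [478.7, -292.2, -28.8]
tool_rot: [3.14, -0.002, 2.125]
force: [-0.5, 0.6, 9.1]
width: 29.4
tcp [ 478.7 -292.2  -28.8] rpy [ 3.140e+00 -2.000e-03  2.125e+00] F [-0.5  0.6  9.1] w 29.4 t 14.2
total shift [ 0.1  -0.02 -0.09] turn [ 0.01 -0.02 -0.1 ] n>= 0.1 0.1
```

```bash
python3 -m crank '[[[0,0,-0.5,0,0,0],[0,0,-0.9,0,0,0],[0,0,-0.9,0,0,0],[0,0,-0.5,0,0,0]]]' 1
python3 -c "
from h import *
rows([536.9,-40,60],1.6255)"
```

```text
clock: 14.53
eef_pos: [473.3, -289.5, 49.9]
tool_rot: [-3.136, -0.017, 2.125]
force: [-0.3, -1.0, -1.1]
width: 29.4
tcp [ 473.3 -289.5   49.9] rpy [-3.136 -0.017  2.125] F [-0.3 -1.  -1.1] w 29.4 t 14.53
total shift [ 5.96  6.18 -0.27] turn [-0.1  -0.15  4.77] n>= 6.18 4.77
```

```bash
python3 -m crank '[[[0.4,0.4,-0.1,0,-0.15,0],[0.8,0.8,0,0,0,0],[0.8,0.8,0,0,0,0],[0.8,0.8,0,0,0,0],[0.8,0.8,0,0,0,0],[0.8,0.8,0,0,0,0],[0.7,0.8,0,0,0,0],[0,0,0,0,0,0.9],[0,0,0,0,0,0.9],[0,0,0,0,0,0.9],[0,0,0,0,0,0.9],[0,0,0,0,0,0.9]]]' 1
python3 -c "
from h import *
rows([536.9,-40,40],1.6255)"
```

```text
clock: 15.53
eef_pos: [522.5, -68.8, 42.0]
tool_rot: [-3.121, -0.005, 1.629]
force: [0.7, 0.7, -0.9]
width: 29.6
tcp [522.5 -68.8  42. ] rpy [-3.121 -0.005  1.629] F [ 0.7  0.7 -0.9] w 29.6 t 15.53
total shift [0.93 0.54 0.06] turn [-0.19 -0.04  0.04] n>= 0.93 0.19
```

```bash
python3 -m crank '[[[0.4,0.25,0,-0.19,0,0],[0.3,0.2,0.3,0,0,0],[0.2,0.1,0.4,0,0,0],[0,0,0.3,0,0,0],[0,0,0,0,0,0]]]' 1
cat >> h.py <<'E'
O=np.array([532.3,52.2]);ex=np.array([np.cos(1.6255),np.sin(1.6255)])
def jblk(im,zlo,zhi):
    s=ctrl.read_state();W=cloud(im);hsv=cv2.cvtColor(im['color'],cv2.COLOR_RGB2HSV)
    d=W[...,:2]-O; X=d@ex; Y=d@np.array([-ex[1],ex[0]])
    H,S,V=hsv[...,0],hsv[...,1],hsv[...,2]
    br=(abs(Y)<40)&(X>-80)&(X<30)&(W[...,2]>zlo)&(W[...,2]<zhi)&(S>110)&(H>15)&(H<35)&(V>90)
    wd=(abs(Y)<40)&(X>-190)&(X<30)&(W[...,2]>zlo)&(W[...,2]<zhi)&(S>60)&(H<16)&(V<150)&(V>25)
    for n,m in(('brass',br),('wood',wd)):
        if m.sum()<5: print(n,m.sum());continue
        x,y,z=X[m],Y[m],W[m][:,2]; t=z>np.percentile(z,85)-4
        print(n,m.sum(),'ztop',np.percentile(z,85).round(1),'jigx',x[t].min().round(1),x[t].max().round(1),'jigy',y[t].min().round(1),y[t].max().round(1),'mean',x[t].mean().round(1),y[t].mean().round(1),cv2.minAreaRect(np.c_[x[t],y[t]].astype(np.float32))[1:])
E
python3 - <<'E'
from h import *
rows([536.9,-32,-17],1.6255)
w=ctrl.get_image('wrist');b=ctrl.get_image('side')
jblk(w,30,95);jblk(b,30,95)
x=cv2.resize(w['color'],(480,360)); y=cv2.resize(b['color'][140:300,200:342],(320,360),interpolation=cv2.INTER_CUBIC); save(np.hstack([x,y]),'e.png')
E
```

```text
clock: 15.95
eef_pos: [534.9, -39.5, 4.6]
tool_rot: [-3.133, -0.005, 1.626]
force: [0.3, -0.3, -1.8]
width: 29.4
tcp [534.9 -39.5   4.6] rpy [-3.133 -0.005  1.626] F [ 0.3 -0.3 -1.8] w 29.4 t 15.95
total shift [0.24 0.08 0.72] turn [-0.08 -0.05  0.  ] n>= 0.72 0.08
brass 5400 ztop 70.7 jigx -56.6 -23.4 jigy -12.2 17.5 mean -30.8 2.6 ((29.702959060668945, 33.15614700317383), 89.77424621582031)
wood 19756 ztop 70.6 jigx -123.5 -35.3 jigy -35.7 39.0 mean -73.6 2.8 ((73.17442321777344, 88.34477996826172), 86.14028930664062)
brass 69 ztop 72.3 jigx -57.1 -23.0 jigy -13.7 14.5 mean -31.9 0.8 ((34.14506912231445, 27.672229766845703), 3.32765793800354)
wood 318 ztop 76.3 jigx -106.9 -37.3 jigy -38.8 38.7 mean -81.4 -3.5 ((76.46822357177734, 69.43997192382812), 75.98180389404297)
```

View pics/e.png

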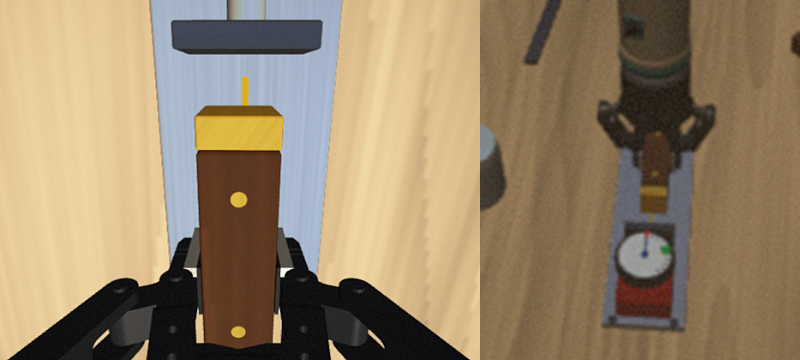

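The picture shows the block held in line over the bed. The nose is about 23 mm short of the stop, 2 mm off to +jig y, and the underside is about 23 mm above the bed. I'll lower it.

```bash
python3 -m crank '[[[0,0.08,0.4,-0.08,0,0],[0,0,0.25,0,0,0],[0,0,0.05,0,0,0],[0,0,0,0,0,0]]]' 1
python3 - <<'E'
from h import *
rows([536.9,-32,-18],1.6255)
w=ctrl.get_image('wrist');jblk(w,25,75)
E
```

```text
clock: 16.38
eef_pos: [537.9, -42.0, -15.6]
tool_rot: [3.14, -0.004, 1.623]
force: [0.2, 0.1, -1.4]
width: 29.3
tcp [537.9 -42.  -15.6] rpy [ 3.14  -0.004  1.623] F [ 0.2  0.1 -1.4] w 29.3 t 16.38
total shift [ 0.33 -0.02  0.08] turn [ 0.01 -0.04 -0.03] n>= 0.33 0.04
brass 5231 ztop 50.5 jigx -59.0 -25.9 jigy -14.7 15.2 mean -33.4 0.2 ((29.834508895874023, 33.03166580200195), 89.74803161621094)
wood 19740 ztop 50.4 jigx -125.7 -1.6 jigy -38.0 37.1 mean -76.0 0.5 ((75.0882568359375, 124.21080780029297), 89.86454010009766)
```

```bash
python3 -m crank '[[[0.2,0,0.08,0,0,0],[0.1,0,0.06,0,0,0],[0,0,0,0,0,0]]]' 1
python3 - <<'E'
from h import *
rows([536.9,-32,-18],1.6255)
w=ctrl.get_image('wrist');jblk(w,25,75)
E
```

```text
clock: 16.68
eef_pos: [538.6, -39.4, -15.8]
tool_rot: [3.138, 0.004, 1.618]
force: [-0.1, -0.0, -1.4]
width: 29.5
tcp [538.6 -39.4 -15.8] rpy [3.138 0.004 1.618] F [-0.1 -0.  -1.4] w 29.5 t 16.68
total shift [ 0.25 -0.05  0.07] turn [ 0.03  0.04 -0.07] n>= 0.25 0.07
brass 5200 ztop 49.9 jigx -56.2 -22.8 jigy -15.7 14.1 mean -30.3 -0.8 ((29.75453758239746, 33.329349517822266), 89.15563201904297)
wood 19757 ztop 50.2 jigx -122.7 8.4 jigy -38.8 36.9 mean -72.9 -0.3 ((75.36613464355469, 131.22413635253906), 89.20194244384766)
```

```bash
python3 -m crank '[[[0,-0.03,0.12,0,0,-0.07],[0.2,0,0.08,0,0,0],[0.1,0,0,0,0,0]]]' 1
python3 - <<'E'
from h import *
rows([536.9,-32,-18],1.6255)
w=ctrl.get_image('wrist');jblk(w,25,75)
E
```

```text
clock: 16.98
eef_pos: [540.7, -35.4, -15.5]
tool_rot: [3.131, 0.011, 1.621]
force: [-0.3, -0.1, -0.9]
width: 29.4
tcp [540.7 -35.4 -15.5] rpy [3.131 0.011 1.621] F [-0.3 -0.1 -0.9] w 29.4 t 16.98
total shift [ 0.12 -0.12  0.08] turn [ 0.1   0.1  -0.05] n>= 0.12 0.1
brass 5242 ztop 49.9 jigx -77.5 -18.5 jigy -39.0 12.5 mean -26.1 -2.3 ((61.923072814941406, 46.992191314697266), 5.271312236785889)
wood 19698 ztop 50.4 jigx -118.8 8.4 jigy -39.7 34.9 mean -68.7 -2.0 ((73.57377624511719, 127.88162994384766), 87.53076171875)
```

```bash
python3 -m crank '[[[0,-0.12,0.15,0.1,0.1,-0.05],[0,-0.05,0.15,0.03,0.03,0],[0,-0.02,0.08,0,0,0]]]' 1
python3 - <<'E'
from h import *
rows([536.9,-32,-18],1.6255)
w=ctrl.get_image('wrist');jblk(w,25,75)
E
```

```text
clock: 17.28
eef_pos: [540.3, -32.9, -16.7]
tool_rot: [3.134, -0.003, 1.628]
force: [-2.2, -1.6, 7.2]
width: 29.2
tcp [540.3 -32.9 -16.7] rpy [ 3.134e+00 -3.000e-03  1.628e+00] F [-2.2 -1.6  7.2] w 29.2 t 17.28
total shift [ 0.04 -0.11  0.04] turn [ 0.07 -0.03  0.02] n>= 0.11 0.07
brass 5224 ztop 49.5 jigx -76.7 -17.1 jigy -38.9 12.9 mean -24.6 -1.9 ((71.97535705566406, 35.08264923095703), 21.644657135009766)
wood 19798 ztop 49.4 jigx -117.3 8.4 jigy -38.8 34.6 mean -67.0 -1.9 ((125.88099670410156, 72.92888641357422), 1.425837516784668)
```

```bash
python3 -m crank '[[[0.25,-0.06,0.03,0.07,0,0],[0.25,-0.05,0.02,0,0,0],[0,0,0,0,0,0]]]' 1
python3 - <<'E'
from h import *
rows([536.9,-32,-18],1.6255)
w=ctrl.get_image('wrist');jblk(w,25,75);dial(w)
E
```

```text
clock: 17.58
eef_pos: [537.6, -18.2, -16.7]
tool_rot: [3.138, -0.004, 1.628]
force: [-2.0, 1.3, 4.3]
width: 29.3
tcp [537.6 -18.2 -16.7] rpy [ 3.138 -0.004  1.628] F [-2.   1.3  4.3] w 29.3 t 17.58
total shift [-0.46 -0.05  0.04] turn [ 0.03 -0.03  0.02] n>= 0.46 0.03
brass 4750 ztop 49.5 jigx -42.6 -1.2 jigy -15.2 14.6 mean -9.6 -0.2 ((29.92729377746582, 41.1050910949707), 87.58902740478516)
wood 21559 ztop 49.3 jigx -102.1 8.4 jigy -37.5 38.5 mean -52.2 -0.2 ((111.65025329589844, 74.54000091552734), 3.065078020095825)Traceback (most recent call last):
  File "<stdin>", line 3, in <module>
  File "h.py", line 33, in dial
    al=f(near); c,r=cv2.minEnclosingCircle(wh.astype(np.float32)); c=np.array(c)
                    ~~~~~~~~~~~~~~~~~~~~~~^^^^^^^^^^^^^^^^^^^^^^^
cv2.error: OpenCV(4.12.0) /io/opencv/modules/imgproc/src/shapedescr.cpp:201: error: (-215:Assertion failed) count >= 0 && (depth == CV_32F || depth == CV_32S) in function 'minEnclosingCircle'
```

```bash
python3 -m crank '[[[0.2,0,0.02,0,0,0],[0.15,0,0.02,0,0,0],[0,0,0,0,0,0]]]' 1
python3 - <<'E'
from h import *
rows([536.9,-32,-18],1.6255)
b=ctrl.get_image('side');jblk(b,25,75);dial(b)
b=ctrl.get_image('top');dial(b)
E
```

```text
clock: 17.88
eef_pos: [537.5, -15.1, -16.7]
tool_rot: [3.139, 0.005, 1.625]
force: [-1.3, 1.0, 2.5]
width: 29.4
tcp [537.5 -15.1 -16.7] rpy [3.139 0.005 1.625] F [-1.3  1.   2.5] w 29.4 t 17.88
total shift [-0.56 -0.05  0.04] turn [ 0.03  0.05 -0.  ] n>= 0.56 0.05
brass 49 ztop 50.1 jigx -30.2 1.0 jigy -15.0 10.7 mean -7.1 -2.7 ((30.703039169311523, 25.256128311157227), 4.229464054107666)
wood 283 ztop 51.8 jigx -88.6 8.4 jigy -38.7 37.3 mean -51.0 -2.5 ((66.25640869140625, 95.08981323242188), 63.434268951416016)Traceback (most recent call last):
  File "<stdin>", line 3, in <module>
  File "h.py", line 33, in dial
    al=f(near); c,r=cv2.minEnclosingCircle(wh.astype(np.float32)); c=np.array(c)
                    ~~~~~~~~~~~~~~~~~~~~~~^^^^^^^^^^^^^^^^^^^^^^^
cv2.error: OpenCV(4.12.0) /io/opencv/modules/imgproc/src/shapedescr.cpp:201: error: (-215:Assertion failed) count >= 0 && (depth == CV_32F || depth == CV_32S) in function 'minEnclosingCircle'
```

```bash
sed -i 's/V>170)&(S<60)/V>135)\&(S<60)/' h.py
cat >> h.py <<'E'
def chk():
    rows([536.9,-32,-18],1.6255)
    s=ctrl.read_state(); print('tcp jig x',((s['eef_pos'][:2]-O)@ex).round(1))
    b=ctrl.get_image('side'); dial(b); return b
E
python3 -m crank '[[[0.2,0,0.02,0,0,0],[0.2,0,0.02,0,0,0],[0,0,0,0,0,0]]]' 1
python3 -c "
from h import *
chk()"
```

```text
clock: 18.18
eef_pos: [537.2, -14.3, -16.6]
tool_rot: [3.139, 0.017, 1.619]
force: [-1.1, 0.9, 3.9]
width: 29.4
tcp [537.2 -14.3 -16.6] rpy [3.139 0.017 1.619] F [-1.1  0.9  3.9] w 29.4 t 18.18
total shift [-0.59 -0.04  0.06] turn [ 0.02  0.16 -0.07] n>= 0.59 0.16
tcp jig x -66.6
n 2 1 11 269 white circ [531.7 114.8] 26.2 all mean [530.4 118.6]
red [532.9  86.5] ang -1.53
blue tip [530.8 112.4] ang -1.929
green ang -2.754
red-blue 0.399
```

```bash
python3 -m crank '[[[0.15,0,0.02,0,0.1,-0.05],[0.15,0,0.02,0,0.06,0],[0.15,0,0.02,0,0,0]]]' 1
python3 -c "
from h import *
b=chk(); save(cv2.resize(b['color'][200:310,220:350],(650,550),interpolation=cv2.INTER_CUBIC),'f.png')"
```

```text
clock: 18.48
eef_pos: [537.2, -13.9, -16.8]
tool_rot: [3.14, 0.013, 1.617]
force: [-1.5, -11.9, 15.5]
width: 29.5
tcp [537.2 -13.9 -16.8] rpy [3.14  0.013 1.617] F [ -1.5 -11.9  15.5] w 29.5 t 18.48
total shift [-0.6  -0.04  0.05] turn [ 0.02  0.13 -0.08] n>= 0.6 0.13
tcp jig x -66.2
n 2 1 10 273 white circ [531.6 114.9] 26.2 all mean [530.5 118.7]
red [532.9  86.5] ang -1.526
blue tip [530.8 112.4] ang -1.885
green ang -2.77
red-blue 0.359
```

View pics/f.png

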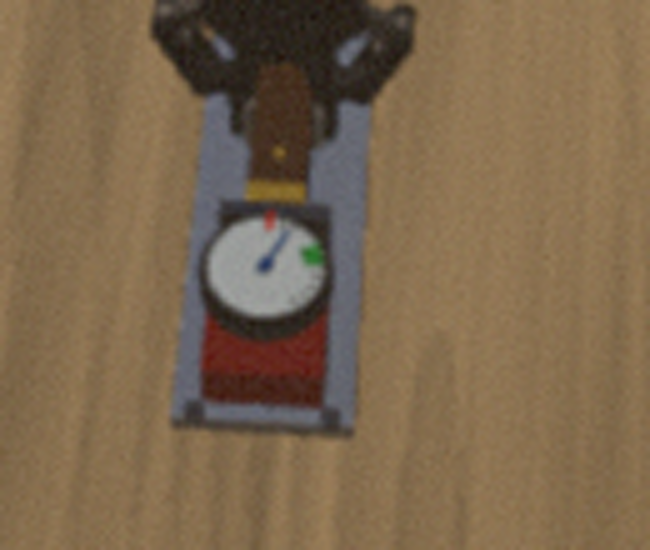

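The side picture shows the red mark at (270,218) and the pointer tip at about (287,232). That puts the stop about 4–5 mm in, with the block square and central. I'll add a better pointer reading and press on, with less downward load.

```bash
cat >> h.py <<'E'
def ptr():
    for n in('side','top'):
        b=ctrl.get_image(n); c=b['color'].astype(int); S=[]
        for v in range(150,330):
            for u in range(190,350):
                q=px2w(b,u,v,z=82)[:2]-[528.6,118.2]
                if np.hypot(*q)<27: S.append([*q,*c[v,u]])
        S=np.array(S); q=S[:,:2]; rr=np.hypot(*q.T); a0=np.arctan2(-ex[1],-ex[0])
        cw=lambda p: np.mod(a0-np.arctan2(p[:,1],p[:,0])+np.pi,2*np.pi)-np.pi
        for nm,wt,k in(('blue',np.clip(S[:,4]-S[:,2]-25,0,None),(rr>6)&(rr<22)),('red',np.clip(S[:,2]-S[:,3]-40,0,None),rr>14),('green',np.clip(S[:,3]-S[:,2]-30,0,None),rr>10)):
            W=wt[k]; 
            if W.sum()<1: print(n,nm,'-'); continue
            m=(q[k]*W[:,None]).sum(0)/W.sum(); print(n,nm,int((W>0).sum()),'cw',cw(m[None])[0].round(2),end='; ')
        print()
E
python3 -m crank '[[[0.2,0,-0.03,0,0.1,-0.05],[0.2,0,-0.03,0,0.06,0],[0.2,0,-0.02,0,0,0]]]' 1
python3 -c "
from h import *
ptr();rows([537,-32,-18],1.6255)"
```

```text
clock: 18.78
eef_pos: [536.2, -6.7, -16.2]
tool_rot: [-3.142, 0.007, 1.614]
force: [1.5, -9.0, 3.3]
width: 29.1
side blue 2 cw -0.18; side red 2 cw -0.1; side green 13 cw 1.08; 
top blue 9 cw 1.23; top red 2 cw 0.01; top green 11 cw 1.23; 
tcp [536.2  -6.1 -16.1] rpy [-3.142  0.007  1.615] F [ 1.4 -8.4  1.8] w 29.1 t 18.88
total shift [-0.86 -0.01  0.07] turn [-0.    0.07 -0.1 ] n>= 0.86 0.1
```

Top view: pointer at 1.23 rad, mid-green, and about 8.5 N of push. I'll hold the target and watch for drift.

Run:
```python
from h import *
for k in range(6):
    ctrl.get_image('top');ctrl.get_image('top'); s=ctrl.read_state(); print(s['clock'].__round__(2),s['eef_pos'].round(1),s['force'].round(1),s['tool_rot'].round(3))
ptr()
w=ctrl.get_image('wrist'); jblk(w,25,75)
b=ctrl.get_image('top'); x=cv2.resize(b['color'][205:265,215:300],(567,400),interpolation=cv2.INTER_CUBIC); save(x,'g.png')
```

```text
18.98 [536.2  -6.5 -16.1] [ 1.3 -8.5  0.4] [3.142 0.007 1.615]
19.08 [536.2  -6.6 -16.1] [ 1.8 -7.9  1.1] [-3.142  0.007  1.615]
19.18 [536.2  -6.6 -16.1] [ 1.  -9.1  0.7] [-3.142  0.007  1.615]
19.28 [536.3  -6.6 -16.1] [ 0.1 -8.4  1.6] [3.142 0.007 1.615]
19.38 [536.2  -6.6 -16.1] [ 1.9 -8.7  0.8] [-3.142  0.007  1.615]
19.48 [536.2  -6.6 -16.1] [ 0.6 -8.6  0.8] [3.142 0.007 1.615]
side blue 5 cw -0.17; side red 2 cw -0.08; side green 12 cw 1.08; 
top blue 6 cw 1.14; top red 2 cw 0.01; top green 11 cw 1.24; 
brass 4657 ztop 50.0 jigx -80.0 10.1 jigy -34.7 14.6 mean 0.8 -0.4 ((91.26980590820312, 42.27776336669922), 8.176474571228027)
wood 20300 ztop 50.0 jigx -89.9 19.9 jigy -39.4 37.6 mean -40.0 0.1 ((75.947265625, 110.7833480834961), 87.31997680664062)
```

View pics/g.png

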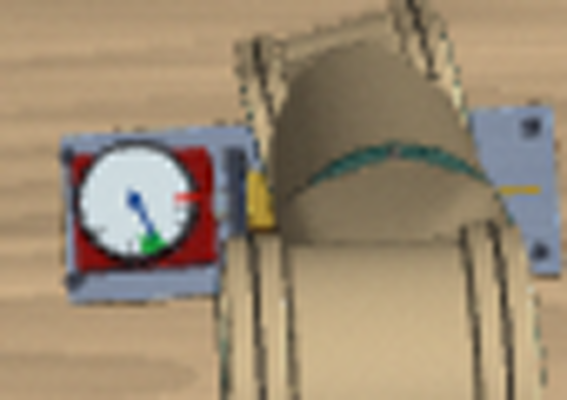

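The picture shows the pointer standing in the green at (150,240), the red mark on the bed-side axis at (185,198) and the brass against the stop. Pose and force are steady, so I'm handing in.

```bash
python3 -c "
from h import *
print(ctrl.finish_job()); rows([537,-32,-18],1.6255)"
```

```text
the job is handed in; nothing more can be done
None
the job is handed in; nothing more can be done
```

I zeroed the bezel, laid the middle-sized block on the bed against the stop and pressed it in. I handed the job in with the arm still holding it and the pointer in the green. No verdict is reported.

**Last checks:**
- **Bezel:** the red mark stood within about 0.01 rad of where the resting pointer points.
- **Pointer:** the top camera read 1.14–1.23 rad, inside the 1.0–1.5 green band.
- **Push:** about 8.6 N, and the arm's pose stayed steady within 0.1 mm for the last 0.5 s. That puts the stop at about 10–11 mm, well short of its end.
- **Block:** central within 1 mm, in line within about 0.01 rad and level within 0.01 rad.
- **Block height:** the wrist camera put the underside about 14 mm over the bench. I think it is nearer 13, because the same camera read about 1 mm high when the block lay on the bench.
- **Tin, glue bottle and file:** not touched as far as I know, but I did not re-measure them at the end.

**What went wrong or disagreed:**
- **First bezel grip:** it closed on air above the dial, because the fingertips sit about 30–40 mm above the reported TCP. I measured that and corrected for it.
- **Regrip of the block:** a fingertip touched the bench with about 20 N, within the limit.
- **Side camera:** its pointer reading at the end (-0.17 rad) disagreed with the top camera. It rested on about five pixels, so I ignored it in favour of the top picture and the force.

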